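# Shim the rocking bench scale

## Task

The counting scale on the workshop bench rocks on a short foot, under the corner of its pan marked with a red dot. With the fingertips, push the yellow wedge along the bench, thin end first, under that foot until the scale is level and the wedge jams, so the rocking stops; then press down on the red dot to check that it no longer gives, and come away. Do not lift or tip the wedge or rock the scale up by hand, and leave everything else where it stands.

Things in the scene. Friction and masses are not known exactly. Their poses are not given: they have to be found in the camera images.
- wedge: Yellow plastic wedge, 100 long, 45 wide, 80 g, loose, flat on the bench, its thin end roughly towards the short foot. Origin: centre of its underside; z up; +x along its length to the thin end (2.5 thick, at x = +50 mm). The top slopes straight up (11 degrees) to the butt, 22 high, at x = -50 mm.
- wedge_butt (a point): Centre of the wedge's upright flat butt face (45 wide, 22 high), 11 mm above the bench: where to push. Under the foot the push takes about 2 to 7 N; once the scale is level the wedge jams, resistance climbs steeply (past 12 N within 3 to 6 mm of further pushing) and the wedge stays jammed when let go.
- short_foot (a point): Centre of the underside of the short brass foot (flat 6 mm across, coned up to 26 mm across 3.5 mm higher, so the thin end slips beneath), hidden under the red-dot corner, 20 mm in from the blue body's front (robot) and left edges. On the bench at the start; 8 mm above it with the scale level, when it stands about 28 mm in from the wedge's thin edge.
- red_dot (a point): Red paint dot, 18 mm across, on the flat steel weighing pan, straight above the short foot; the spot to press. Pan top is 72 mm above the bench when level (64 mm there while it leans). Nothing stands above it.
- scale (a joint): Rocking angle of the bench scale (rad) about the line through the two feet next to the short one: 0 = level, and it cannot tip further that way; -0.078 = leaning down on its short foot, as at the start. It rocks freely and falls back if nothing is under the foot.
- scale_place: Where the scale stands (white tape corners); carries the scale, which does not slide. Origin on the bench under the pan's middle, z up, x towards the grey display housing, y left. Blue body 210 x 170 mm, 20 to 62 mm above the bench; pan 200 x 160, top at 72; housing x 105 to 155, 93 high. Feet at x = +-85, y = +-65 mm; short one at -85, +65.
- tin: Leave alone: red-banded can, 66 mm across, 85 mm tall, left of the scale. Origin: centre of its underside.
- nut: Leave alone: round steel collar nut, 36 mm across, 18 mm tall, on the robot's side of the scale. Origin: centre of its underside.
- packer: Leave alone: dark flat steel block 50 x 40 x 12 mm, on the robot's side of the scale. Origin: centre of its underside.
- socket: Leave alone: upright steel wrench socket, 32 mm across, 45 mm tall, right of the scale. Origin: centre of its underside.
- spanner: Leave alone: steel spanner lying at the right, about 180 mm long. Origin: mid-length, centre of its underside.
- screwdriver: Leave alone: screwdriver lying at the far left, about 200 mm long. Origin: mid-length, centre of its underside.
- bolt_bin: Leave alone: grey open bin of bolts 160 x 110 x 70 mm, at the right. Origin: centre of its underside.
There are look-alikes about, which are no part of the job. Several things look just like the wedge: the one meant starts farthest to the robot's right.

How it is judged:
By the outcome, as a careful person would: the job done as asked, in the order asked, and still so for the second after the job is handed in, with the robot touching nothing.
It also fails if it takes over 45 s, if anything falls off the work surface, if the arm or the gripper's body presses on something with over 40 N, if the wrist force passes 120 N, or if a joint passes its speed limit or range.

## Robot

A 6-joint arm with a two-finger parallel gripper is mounted at the origin on the work surface. World frame = base frame: x ahead of the robot, y to its left, z up, the work surface at z = 0. Lengths are in m, angles in rad, forces in N, time in s.
With the tool pointing down it reaches from about 0.375 to 0.975 m from the base axis. Payload 3.8 kg.
Tool frame: the origin (TCP) lies between the finger pads, 19 mm behind the fingertips; this is the grasp point; z points along the fingers, y is the line along which they close (so a half turn about z gives the same grasp; the last joint's range is limited). The gripper opens to 85 mm and grips with 20 to 120 N. Pads are 22 mm wide; open, the fingers measure 114 mm over their backs; the gripper's body (76 mm by 85 mm) begins 54 mm behind the grasp point. The pads swing forward as they close: fully open they stand 13 mm farther back than shut.
Start: joints at [-1.269, 0.264, 1.604, -0, 1.274, -0.037], TCP at [0.224, -0.637, 0.25] pointing down, gripper open.
Joint ranges: [-2.63, 2.63], [-0.94, 2.18], [0.31, 2.57], [-1.31, 4.45], [0, 2.66], [-2.55, 2.55]. Speed limits (rad/s): [2.57, 2.57, 3.14, 3.14, 3.14, 3.14].

## Interface

Orientations are given as [roll, pitch, yaw] about the fixed x, y, z axes, in that order (R = Rz(yaw) Ry(pitch) Rx(roll)).
In Python, from cell import manip, imaging gives the robot as it stands.
- The arm moves only by the shell command python3 -m crank 'ROWS' [FORCE]. ROWS is JSON, a list of rows, each an object with "translation": the shift along the tool's x, y, z in m, a list of three; "spin": the turn about the tool's z in degrees; "claw": the finger opening in m, from 0 to 0.0854. In form: [{"translation": [x, y, z], "spin": spin, "claw": claw}, ...]. A call has 1 to 5 rows; each row shifts and turns the commanded pose from where the row before left it, along the tool's axes as they then stand; what a row does not reach is not made up. A row lasts 1/10 s, in which the tool goes at most 50 mm and 8.59 degrees, less where a joint would pass 70% of its speed; a pose out of reach is approached as far as the arm can. A call is refused whole if a number of a shift passes 0.05 or a number of a turn 8.59, either way. A call with a gripper value outside its range is refused whole. The fingers move at their own pace and stop on an object; FORCE is the grip in N (left out, the last holds). Time passes only in rows, so rows that do not move let the fingers close. It gives the time, the measured TCP pose, the force, the opening and the grip force at its end, in the units of the state.
- manip.sense(): the state, without advancing time (a new reading comes with each control period).
- imaging.camera(name): name is "scene" or "top" or "wrist"; returns a dict with "img" (400x640x3 uint8, red, green, blue), "fx", "fy", "cx", "cy" (pixels), "k1" (the pictures are not rectified: a ray, as slopes to the right and down, at radius r is drawn at 1 + k1 r^2 times it, then the intrinsics apply), "R" (3x3) and "t" (3): a world point X has camera coordinates R X + t. Camera axes: x right, y down, z forward; pixel columns grow to the right and rows downward; lengths in m; the calibration is good to about 2 mm. A picture is of the moment at which its call begins. There is no depth.
- manip.close_job(): hands the job in; it is judged then, once.
The state is a dict: "t": time; "q": joint angles; "qvel": joint speeds; "effort": joint torques, N m; "tool_pos": TCP position; "tcp_rot": TCP orientation; "contact_force": force on the tool from outside, world axes, zero at the start; "ft_torque": the same for the moment, N m; "finger_gap": opening from 0.0 (shut) to 1.0 (fully open); "finger_force": force on a finger pad.
Only numpy, scipy, OpenCV 4.12 (cv2) and the standard library are available. Lean on these libraries where they do the work, as an engineer would, in place of code of your own. Each camera call takes 0.05 s, during which the arm holds its last target. There are 200 camera calls.

## Working session

There is one attempt and no reset: what is moved stays moved. The work goes in short steps, Python scripts to look and compute and a shell command to move; the robot and the scene stay as the last step left them, time stands still between calls to the robot, and variables do not carry over. Pictures are saved under pics/ and viewed, at most 10 in all, crops included, and the job is handed in when it is done.

```bash
ls; mkdir -p pics; python3 - <<'E'
from cell import manip, imaging
import cv2
for n in ("top","scene"):
    c=imaging.camera(n); cv2.imwrite(f"pics/{n}0.png",c["img"][:,:,::-1]); print(n,c["fx"],c["cx"],c["cy"],c["k1"],c["R"],c["t"])
print(manip.sense())
E
```

```text
pics
top 370.94061025432006 324.43172154251215 197.44393037406527 -0.042147012644924875 [[-0.00975616 -0.99990835 -0.00938679]
 [-0.98658228  0.01115523 -0.1628833 ]
 [ 0.16297308  0.00767173 -0.98660069]] [0.02302561 0.47981948 1.28793081]
scene 498.4610962664495 316.44525273556627 199.14530124742961 0.029494345511543226 [[ 0.73932737  0.67318136 -0.01489598]
 [ 0.39412143 -0.45057237 -0.80103236]
 [-0.54595177  0.58635432 -0.59843568]] [-0.36922903 -0.12867016  1.75608471]
{'t': 0.1, 'q': array([-1.26889599e+00,  2.64674955e-01,  1.60521365e+00, -4.90523325e-06,
        1.27372002e+00, -3.69218832e-02]), 'qvel': array([-0.00171232, -0.00291212, -0.00191041,  0.00049404, -0.00021517,
        0.00041695]), 'effort': array([ 1.65708316e-03, -5.16706073e+01, -3.68590736e+01,  3.79096468e-05,
        6.24769338e-03, -7.30884085e-05]), 'tool_pos': array([ 0.22415376, -0.63604169,  0.24880127]), 'tcp_rot': array([-3.13957788e+00, -6.97325134e-05,  3.38823594e-01]), 'contact_force': array([-0.33252913, -0.54056994, -0.17878686]), 'ft_torque': array([ 0.02325051,  0.01209209, -0.00479992]), 'finger_force': 0.0, 'finger_gap': 0.9977228918731745}
```

View pics/top0.png

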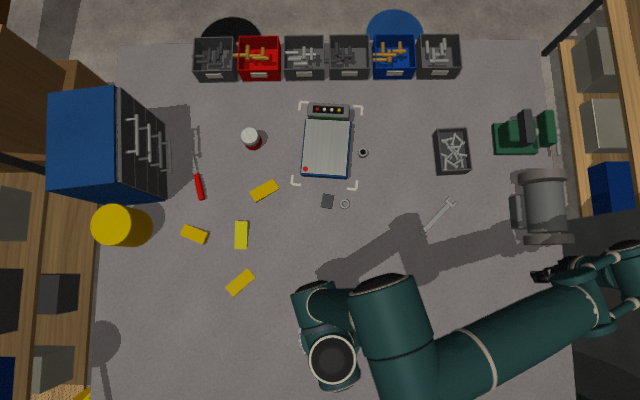

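View pics/scene0.png

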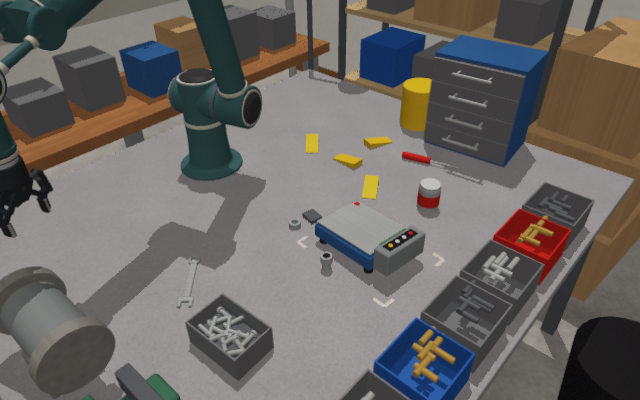

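Top view: four yellow wedges. The rightmost is at about (264,190), pointing towards the red dot at (305,169) on the scale. The tin is at (251,138), and the packer and nut are at (328,201) and (345,204).

```bash
cat > h.py <<'E'
from cell import manip, imaging
import cv2, numpy as np
def KD(c): return np.array([[c["fx"],0,c["cx"]],[0,c["fy"],c["cy"]],[0,0,1.]]),np.array([c["k1"],0,0,0.])
def cast(c,px,z):
    K,d=KD(c); u=cv2.undistortPoints(np.float64(px).reshape(-1,1,2),K,d).reshape(-1,2)
    R=np.array(c["R"]);t=np.array(c["t"]);o=-R.T@t
    r=np.c_[u,np.ones(len(u))]@R
    return o+r*((z-o[2])/r[:,2])[:,None]
def proj(c,X):
    K,d=KD(c); return cv2.projectPoints(np.float64(X).reshape(-1,1,3),cv2.Rodrigues(np.array(c["R"]))[0],np.float64(c["t"]),K,d)[0].reshape(-1,2)
def blobs(c,lo,hi,amin):
    m=cv2.inRange(cv2.cvtColor(c["img"],cv2.COLOR_RGB2HSV),lo,hi)
    return [k for k in cv2.findContours(m,0,cv2.CHAIN_APPROX_NONE)[0] if cv2.contourArea(k)>=amin]
def cen(k): m=cv2.moments(k); return np.array([m["m10"],m["m01"]])/m["m00"]
E
python3 - <<'E'
from h import *
np.set_printoptions(precision=4,suppress=True)
for n in("top","scene"):
    c=imaging.camera(n); print(n,"cam",-np.array(c["R"]).T@c["t"])
    for k in blobs(c,(22,120,60),(34,255,255),60):
        if cv2.contourArea(k)>900: continue
        b=cv2.boxPoints(cv2.minAreaRect(k)); print("yel",cen(k),cv2.contourArea(k),cast(c,[cen(k)],.006)[0,:2]); print(cast(c,b,.006)[:,:2].tolist())
    for k in blobs(c,(0,150,80),(8,255,255),6):
        if cv2.contourArea(k)<80: print("red",cen(k),cv2.contourArea(k),cast(c,[cen(k)],.064)[0])
    img=c["img"]; x,y=((225,90) if n=="top" else (290,120))
    cr=cv2.resize(img[y:y+125,x:x+165],None,fx=4.8,fy=4.8,interpolation=cv2.INTER_CUBIC); cv2.imwrite(f"pics/{n}1.png",cr[:,:,::-1])
E
```

```text
top cam [0.2637 0.0078 1.349 ]
yel [ 83.4101 394.9346] 102.0 [-0.2045  0.8674]
[[-0.1821709063679975, 0.9071390782350026], [-0.1808127079449806, 0.8485106291083814], [-0.21754146678023356, 0.8462112094004414], [-0.2190167887403604, 0.9046582106466162]]
yel [239.7044 281.9683] 357.5 [0.1841 0.3228]
[[0.16687008324257524, 0.3776801477049518], [0.23674067968688994, 0.29944425599078683], [0.20236581552951016, 0.26737962794568454], [0.13300164498058073, 0.3454649776394113]]
yel [193.9153 233.705 ] 309.0 [0.357  0.4951]
[[0.35333240500896607, 0.5498921555762798], [0.3973565883345309, 0.5341917031043932], [0.36055442801094395, 0.44131245009344755], [0.3169935450104998, 0.4573247613351542]]
yel [240.9522 234.2815] 328.0 [0.3536 0.3224]
[[0.30242149308578403, 0.3468765811392467], [0.40395067533172363, 0.34543777564806655], [0.4014707343335186, 0.2968283910979918], [0.3000954814561667, 0.29882519858431517]]
yel [263.6062 189.9026] 320.0 [0.5163 0.2425]
[[0.5117069210760861, 0.29927363684576813], [0.5638666293595194, 0.2097031669772722], [0.5218813402742473, 0.18548301484097307], [0.47020394765
[... 336 characters left out ...]
l [348.6272 160.4123] 211.0 [0.3606 0.3197]
[[0.32023888522194843, 0.27703983986937475], [0.2826516408121963, 0.3402414649013352], [0.3922697296206459, 0.35591572621635303], [0.4254248828206194, 0.29395995360881]]
yel [376.0776 141.6146] 189.0 [0.355  0.4862]
[[0.30461068016559767, 0.47619586373832434], [0.37391448848252085, 0.5571054816190317], [0.4197332632015791, 0.49771948683771083], [0.35241450876890457, 0.41964010615129466]]
yel [311.5 143. ] 198.0 [0.181  0.3226]
[[0.11949131257350087, 0.35835237028696554], [0.15118070662521865, 0.3857140911574226], [0.2391779656651063, 0.28889784551250486], [0.20928821395928576, 0.2629838367930972]]
red [410.0794 232.4444] 10.5 [0.7714 0.0767 0.064 ]
```

View pics/top1.png

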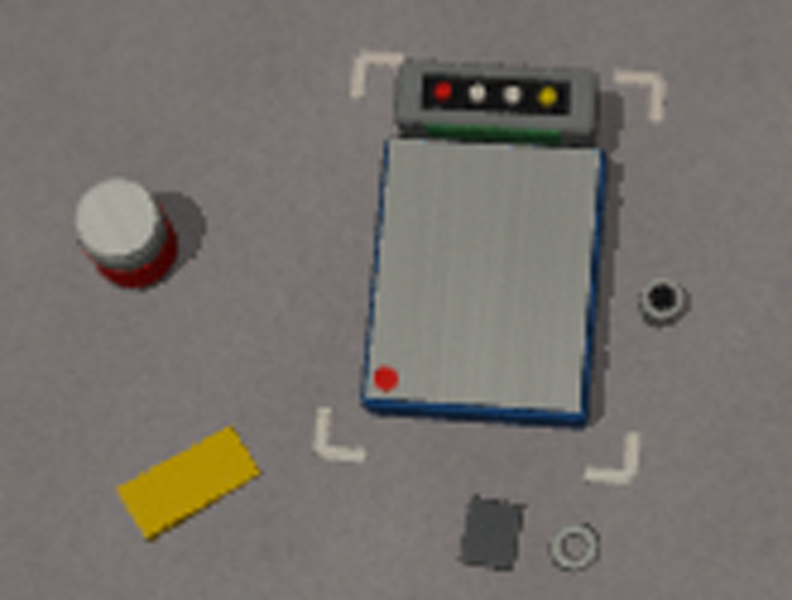

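View pics/scene1.png

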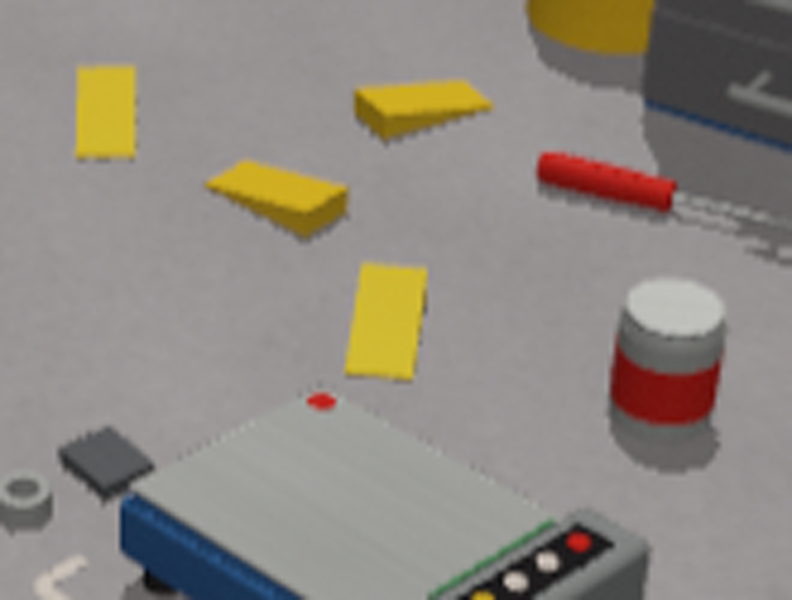

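The thin end faces the scale: in the top crop the wedge runs from its butt at about (135,513) to its thin edge at about (247,450). The dot is at crop (386,378). Next: two-view positions of the wedge, dot and tin, and the scale's yaw.

```bash
cat > w.py <<'E'
from h import *
np.set_printoptions(precision=4,suppress=True)
def wedge(c,guess=None):
    # yellow blob lying farthest right (small y); corners of top face at their heights
    best=None
    for k in blobs(c,(22,120,60),(34,255,255),60):
        if cv2.contourArea(k)>900: continue
        p=cast(c,[cen(k)],.008)[0]
        if p[0]<.43 or p[0]>.62 or p[1]<0.05: continue
        if best is None or p[1]<best[1][1]: best=(k,p)
    k,p=best; b=cv2.boxPoints(cv2.minAreaRect(k)); P=cast(c,b,.008)
    b=b[np.argsort(P[:,1])]; T=cast(c,b[:2],.0025); B=cast(c,b[2:],.022)
    t=T.mean(0)[:2]; q=B.mean(0)[:2]; d=t-q
    return t,q,np.linalg.norm(d),np.linalg.norm(T[0]-T[1]),np.linalg.norm(B[0]-B[1]),np.degrees(np.arctan2(d[1],d[0]))
E
python3 - <<'E'
from w import *
ct=imaging.camera("top"); cs=imaging.camera("scene")
for c in (ct,cs): print("wedge thin,butt,len,w,w,heading",*wedge(c))
for c,g in((ct,(305.4,168.7)),(cs,(356.9,203.5))):
    hsv=cv2.cvtColor(c["img"],cv2.COLOR_RGB2HSV)
    m=(((hsv[...,0]<8)|(hsv[...,0]>172))&(hsv[...,1]>90)).astype(np.uint8)
    x,y=map(round,g); z=np.zeros_like(m); z[y-7:y+8,x-7:x+8]=m[y-7:y+8,x-7:x+8]
    yy,xx=np.nonzero(z); w=hsv[yy,xx,1].astype(float); print("dot",(xx*w).sum()/w.sum(),(yy*w).sum()/w.sum(),len(xx),cast(c,[((xx*w).sum()/w.sum(),(yy*w).sum()/w.sum())],.064))
# tape corners (outer) seen in crop of the top view, on z=0
px=np.array([[356,54],[662,76],[318,458],[633,480]])/4.8+[225,90]
P=cast(ct,px,0)[:,:2]; print("tape",P, "mid",P.mean(0))
print("yaw",[np.degrees(np.arctan2(*(P[i]-P[j])[::-1])) for i,j in((0,2),(1,3),(2,3),(0,1))])
print("tin top",cast(ct,[np.array([119,211])/4.8+[225,90]],.085), "packer,nut",cast(ct,np.array([[493,533],[575,548]])/4.8+[225,90],.014))
E
```

```text
wedge thin,butt,len,w,w,heading [0.5436 0.1981] [0.4882 0.2837] 0.10191050870777862 0.0485967209680899 0.04766353152141427 -57.10125195418273
wedge thin,butt,len,w,w,heading [0.5441 0.1941] [0.491  0.2805] 0.10146054959422954 0.04466684513567585 0.04669715344202605 -58.440717065748125
dot 304.91696750902526 168.39869133574007 23 [[0.5816 0.0862 0.064 ]]
dot 356.6326902074991 203.0735347651984 15 [[0.5819 0.0843 0.064 ]]
tape [[ 0.8646  0.1123]
 [ 0.8424 -0.1334]
 [ 0.5332  0.141 ]
 [ 0.5131 -0.1019]] mid [0.6883 0.0045]
yaw [np.float64(-4.947456859707149), np.float64(-5.462602157136089), np.float64(85.27146006884962), np.float64(84.85577980896409)]
tin top [[0.7054 0.282  0.085 ]] packer,nut [[ 0.4708  0.0064  0.014 ]
 [ 0.4586 -0.0556  0.014 ]]
```

```bash
A='skip'; python3 -m crank '[{"translation":[0.03,-0.026,0],"spin":0,"claw":0.022},{"translation":[0.03,-0.026,0],"spin":0,"claw":0.022},{"translation":[0.03,-0.026,0],"spin":0,"claw":0.022},{"translation":[0.03,-0.026,0],"spin":0,"claw":0.022},{"translation":[0.03,-0.026,0],"spin":0,"claw":0.022}]' 20
python3 -m crank '[{"translation":[0.03,-0.026,0],"spin":0,"claw":0.022},{"translation":[0.03,-0.026,0],"spin":0,"claw":0.022},{"translation":[0.03,-0.026,0],"spin":0,"claw":0.022},{"translation":[0.03,-0.026,0],"spin":0,"claw":0.022},{"translation":[0.03,-0.026,0],"spin":0,"claw":0.022}]'
python3 -m crank '[{"translation":[0.03,-0.026,0],"spin":0,"claw":0.022},{"translation":[0.03,-0.026,0],"spin":0,"claw":0.022},{"translation":[0.03,-0.026,0],"spin":0,"claw":0.022},{"translation":[0.03,-0.026,0],"spin":0,"claw":0.022}]'
```

```text
t: 0.8
tool_pos: [0.3231, -0.4627, 0.25]
tcp_rot: [3.141, -0.0, 0.338]
contact_force: [1.0, -0.0, -0.8]
finger_gap: 0.255
finger_force: 0.0
t: 1.3
tool_pos: [0.4214, -0.2902, 0.2502]
tcp_rot: [3.141, -0.0, 0.339]
contact_force: [0.6, 0.3, 0.7]
finger_gap: 0.257
finger_force: 0.0
t: 1.7
tool_pos: [0.5001, -0.1522, 0.2502]
tcp_rot: [3.141, -0.001, 0.339]
contact_force: [0.9, 0.2, 0.8]
finger_gap: 0.255
finger_force: 0.0
```

Both views agree. The butt is at (0.490, 0.282) and the heading is about -58°. The foot is at about (0.5845, 0.081), after correcting the dot for the lean. The wedge needs about 150 mm of travel and an 11° turn to the right.

```bash
python3 -m crank '[{"translation":[0.0096,-0.0351,0],"spin":0,"claw":0.022},{"translation":[0.0096,-0.0351,0],"spin":0,"claw":0.022},{"translation":[0.0096,-0.0351,0],"spin":0,"claw":0.022},{"translation":[0.0096,-0.0351,0],"spin":0,"claw":0.022},{"translation":[0.0096,-0.0351,0],"spin":0,"claw":0.022}]' >/dev/null
python3 -m crank '[{"translation":[0.0096,-0.0351,0],"spin":0,"claw":0.022},{"translation":[0.0096,-0.0351,0],"spin":0,"claw":0.022},{"translation":[0.0096,-0.0351,0],"spin":0,"claw":0.022},{"translation":[0.0096,-0.0351,0],"spin":0,"claw":0.022},{"translation":[0.0096,-0.0351,0],"spin":0,"claw":0.022}]' >/dev/null
python3 -m crank '[{"translation":[0.0096,-0.0351,0],"spin":0,"claw":0.022},{"translation":[0.0096,-0.0351,0],"spin":0,"claw":0.022},{"translation":[0.0096,-0.0351,0],"spin":0,"claw":0.022},{"translation":[0,0,0],"spin":-8.57,"claw":0.022},{"translation":[0,0,0],"spin":-8.57,"claw":0.022}]'
python3 -m crank '[{"translation":[0,0,0],"spin":-8.57,"claw":0.022},{"translation":[0,0,0],"spin":-8.57,"claw":0.022},{"translation":[0,0,0],"spin":-8.57,"claw":0.022},{"translation":[0,0,0],"spin":-8.57,"claw":0.022},{"translation":[0,0,0],"spin":-8.57,"claw":0.022}]' >/dev/null
python3 -m crank '[{"translation":[0,0,0],"spin":-8.57,"claw":0.022},{"translation":[0,0,0],"spin":-8.57,"claw":0.022},{"translation":[0,0,0],"spin":-8.57,"claw":0.022},{"translation":[0,0,0],"spin":-8.57,"claw":0.022},{"translation":[0,0,0],"spin":-8.57,"claw":0.022}]'
```

```text
t: 3.2
tool_pos: [0.4651, 0.3195, 0.2498]
tcp_rot: [-3.142, 0.0, 0.646]
contact_force: [-0.4, -0.5, 1.4]
finger_gap: 0.258
finger_force: 0.0
t: 4.2
tool_pos: [0.4655, 0.3181, 0.25]
tcp_rot: [3.142, 0.0, 2.14]
contact_force: [-0.5, -0.3, -0.5]
finger_gap: 0.257
finger_force: 0.0
```

```bash
python3 -m crank '[{"translation":[0,0,0.045],"spin":0,"claw":0.022},{"translation":[0,0,0.045],"spin":0,"claw":0.022},{"translation":[0,0,0.045],"spin":0,"claw":0.022},{"translation":[0,0,0.045],"spin":0,"claw":0.022},{"translation":[0,0,0.03],"spin":0,"claw":0.022}]' 
python3 -m crank '[{"translation":[0,0,0.015],"spin":0,"claw":0.022},{"translation":[0,0,0],"spin":0,"claw":0.022}]' 
python3 - <<'E'
from h import *
a=[]
c=imaging.camera("wrist")["img"]
s=imaging.camera("scene")["img"][120:245,290:455]
cv2.imwrite("pics/a.png",np.vstack([cv2.resize(c,(480,300)),cv2.resize(s,(480,300),interpolation=cv2.INTER_CUBIC)])[:,:,::-1])
E
```

```text
t: 4.7
tool_pos: [0.4637, 0.317, 0.0367]
tcp_rot: [-3.138, -0.0, 2.134]
contact_force: [0.1, -0.1, -0.2]
finger_gap: 0.256
finger_force: 0.0
t: 4.9
tool_pos: [0.4638, 0.317, 0.0227]
tcp_rot: [-3.137, -0.0, 2.134]
contact_force: [-0.4, -0.5, -0.4]
finger_gap: 0.259
finger_force: 0.0
```

View pics/a.png

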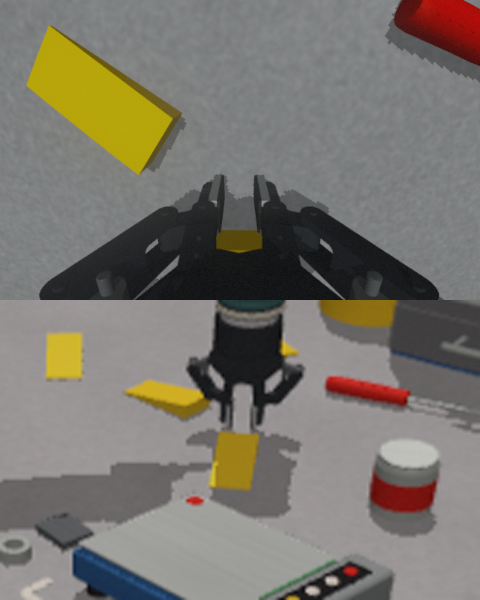

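The fingers are behind the butt, straight and centred to about 3 mm, with the tips about 4 mm above the bench. Next: close up, then push along a gentle right-hand arc.

```bash
python3 -m crank '[{"translation":[-0.008,0.003,0],"spin":0,"claw":0.022},{"translation":[-0.008,0,0],"spin":0,"claw":0.022},{"translation":[-0.006,0,0],"spin":0,"claw":0.022},{"translation":[-0.005,0,0],"spin":0,"claw":0.022},{"translation":[-0.005,0,0],"spin":0,"claw":0.022}]' 
python3 -m crank '[{"translation":[-0.004,0.0008,0],"spin":0.74,"claw":0.022},{"translation":[-0.004,0.0008,0],"spin":0.74,"claw":0.022},{"translation":[-0.004,0.0008,0],"spin":0.74,"claw":0.022},{"translation":[-0.004,0.0008,0],"spin":0.74,"claw":0.022},{"translation":[-0.004,0.0008,0],"spin":0.74,"claw":0.022}]' 
python3 -m crank '[{"translation":[-0.004,0.0008,0],"spin":0.74,"claw":0.022},{"translation":[-0.004,0.0008,0],"spin":0.74,"claw":0.022},{"translation":[-0.004,0.0008,0],"spin":0.74,"claw":0.022},{"translation":[-0.004,0.0008,0],"spin":0.74,"claw":0.022},{"translation":[-0.004,0.0008,0],"spin":0.74,"claw":0.022}]' 
python3 - <<'E'
from w import *
s=manip.sense(); print(s["tool_pos"],np.degrees(s["tcp_rot"][2])-180,s["contact_force"])
for n in("scene","top"):
    c=imaging.camera(n)
    for k in blobs(c,(22,120,60),(34,255,255),60): print(n,cen(k),cv2.contourArea(k),cast(c,[cen(k)],.01)[0,:2])
    try: print(*wedge(c))
    except Exception as e: print(e)
E
```

```text
t: 5.5
tool_pos: [0.4856, 0.2922, 0.0254]
tcp_rot: [3.141, -0.0, 2.133]
contact_force: [-0.9, 1.1, 0.9]
finger_gap: 0.253
finger_force: 0.5
t: 6.0
tool_pos: [0.499, 0.2774, 0.025]
tcp_rot: [3.142, -0.0, 2.068]
contact_force: [-0.2, 1.7, 1.0]
finger_gap: 0.261
finger_force: 0.7
t: 6.5
tool_pos: [0.5117, 0.2613, 0.025]
tcp_rot: [3.142, -0.0, 2.003]
contact_force: [0.1, 2.0, 1.3]
finger_gap: 0.255
finger_force: 0.7
[0.5117 0.2613 0.025 ] -65.21195306711708 [0.096  2.0472 1.3219]
scene [368.8978 193.1294] 300.0 [0.5355 0.2074]
scene [346.4286 160.127 ] 168.0 [0.3576 0.3112]
scene [311.5 143. ] 198.0 [0.1857 0.3177]
scene [414.9647 102.7767] 1269.0 [0.2889 0.8426]
[0.5554 0.161 ] [0.5156 0.2527] 0.0999795372446955 0.048548438063955035 0.05108179733517905 -66.53617273328757
top [ 83.4256 394.8819] 103.0 [-0.2029  0.8648]
top [231.3283 287.6448] 99.0 [0.1647 0.3513]
top [193.8883 233.6781] 306.0 [0.3568 0.4938]
top [119.6239 225.6029] 2051.5 [0.3884 0.7732]
top [275.6044 183.7134] 257.0 [0.5383 0.1978]
[0.5584 0.1588] [0.5185 0.2372] 0.08790274593278063 0.048797399122663246 0.0479366864653921 -63.00719605328707
```

```bash
python3 -m crank '[{"translation":[-0.004,0.0008,0],"spin":0.75,"claw":0.022},{"translation":[-0.004,0.0008,0],"spin":0.75,"claw":0.022},{"translation":[-0.004,0.0008,0],"spin":0.75,"claw":0.022},{"translation":[-0.004,0.0008,0],"spin":0.75,"claw":0.022},{"translation":[-0.004,0.0008,0],"spin":0.75,"claw":0.022}]' 
python3 -m crank '[{"translation":[-0.006,0,0],"spin":0,"claw":0.022},{"translation":[-0.006,0,0],"spin":0,"claw":0.022},{"translation":[-0.006,0,0],"spin":0,"claw":0.022},{"translation":[-0.006,0,0],"spin":0,"claw":0.022},{"translation":[-0.006,0,0],"spin":0,"claw":0.022}]' 
python3 - <<'E'
from w import *
s=manip.sense(); p=s["tool_pos"]; a=s["tcp_rot"][2]-np.pi; h=np.array([np.cos(a),np.sin(a)]); n=np.array([-h[1],h[0]])
F=np.array([.5845,.081]); b=p[:2]+.0105*h; print(np.degrees(a),"tool-based: fwd foot from thin",(F-b)@h-.1,"left",(F-b)@n)
for k in("scene","top"):
    c=imaging.camera(k); w=wedge(c); d=w[0]-w[1]; d/=np.linalg.norm(d)
    print(k,*w,"fwd",(F-w[0])@d,"left",(F-w[0])@[-d[1],d[0]])
E
```

```text
t: 7.1
tool_pos: [0.5232, 0.2444, 0.0249]
tcp_rot: [-3.141, 0.0, 1.938]
contact_force: [0.1, -0.0, 0.3]
finger_gap: 0.262
finger_force: 0.2
t: 7.6
tool_pos: [0.534, 0.2162, 0.025]
tcp_rot: [-3.142, 0.0, 1.939]
contact_force: [-0.0, -0.1, 0.5]
finger_gap: 0.258
finger_force: 0.2
-68.90163280187825 tool-based: fwd foot from thin 0.03382353228416124 left -0.0015795948325059734
scene [0.5504 0.1623] [0.5389 0.2095] 0.048538522240692876 0.053219146277005025 0.054512460148376386 -76.21733441272303 fwd 0.08709973778663684 left 0.013727487586706602
top [0.5732 0.11  ] [0.5445 0.1821] 0.07761051795662974 0.04709062690683049 0.04631056044171478 -68.31226318655108 fwd 0.031141721112761013 left -0.00022949904425472774
```

The wedge is aligned within 2 mm. About 60 mm of travel is left, so I'll watch the force from here.

```bash
python3 -m crank '[{"translation":[-0.004,0,0],"spin":0,"claw":0.022},{"translation":[-0.004,0,0],"spin":0,"claw":0.022},{"translation":[-0.004,0,0],"spin":0,"claw":0.022},{"translation":[-0.004,0,0],"spin":0,"claw":0.022},{"translation":[-0.004,0,0],"spin":0,"claw":0.022}]' 
python3 -m crank '[{"translation":[-0.003,0,0],"spin":0,"claw":0.022},{"translation":[-0.003,0,0],"spin":0,"claw":0.022},{"translation":[-0.003,0,0],"spin":0,"claw":0.022}]' 
python3 -m crank '[{"translation":[-0.003,0,0],"spin":0,"claw":0.022},{"translation":[-0.003,0,0],"spin":0,"claw":0.022},{"translation":[-0.003,0,0],"spin":0,"claw":0.022}]' 
python3 - <<'E'
from w import *
s=manip.sense(); p=s["tool_pos"]; a=s["tcp_rot"][2]-np.pi; h=np.array([np.cos(a),np.sin(a)]); n=np.array([-h[1],h[0]])
F=np.array([.5845,.081]); b=p[:2]+.0105*h; print(np.degrees(a),"fwd foot from thin",(F-b)@h-.1,"left",(F-b)@n)
print(*[cv2.imwrite("pics/b.png",np.vstack([cv2.resize(imaging.camera(k)["img"][y:y+100,x:x+160],(480,300),interpolation=cv2.INTER_CUBIC) for k,x,y in(("top",230,110),("scene",290,150))])[:,:,::-1])])
E
```

```text
t: 8.2
tool_pos: [0.5412, 0.1979, 0.025]
tcp_rot: [3.141, -0.0, 1.939]
contact_force: [-0.4, 1.7, 0.8]
finger_gap: 0.259
finger_force: 0.4
t: 8.5
tool_pos: [0.5438, 0.1913, 0.0251]
tcp_rot: [3.142, -0.003, 1.938]
contact_force: [-3.1, 7.2, 0.4]
finger_gap: 0.257
finger_force: 4.4
t: 8.8
tool_pos: [0.547, 0.1829, 0.0251]
tcp_rot: [-3.142, -0.003, 1.938]
contact_force: [-3.2, 7.2, 1.7]
finger_gap: 0.254
finger_force: 4.0
-68.94909486453251 fwd foot from thin -0.0019449732496811534 left -0.0015527155027967783
True
```

View pics/b.png

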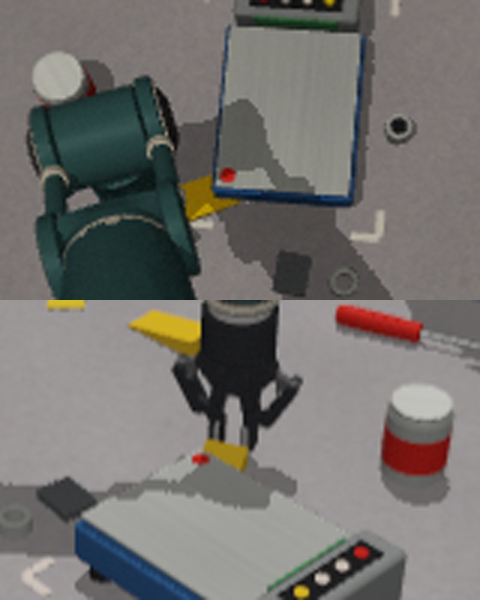

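The wedge has entered under the dot corner. In the top half of the picture its line passes through the foot's ground point at about (231,188). I'll keep pushing.

```bash
python3 -m crank '[{"translation":[-0.003,0,0],"spin":0,"claw":0.022},{"translation":[-0.003,0,0],"spin":0,"claw":0.022},{"translation":[-0.003,0,0],"spin":0,"claw":0.022},{"translation":[-0.003,0,0],"spin":0,"claw":0.022}]' 
python3 -m crank '[{"translation":[-0.003,0,0],"spin":0,"claw":0.022},{"translation":[-0.003,0,0],"spin":0,"claw":0.022},{"translation":[-0.002,0,0],"spin":0,"claw":0.022}]' 
python3 -m crank '[{"translation":[-0.002,0,0],"spin":0,"claw":0.022}]' 
python3 - <<'E'
from w import *
s=manip.sense(); p=s["tool_pos"]; a=s["tcp_rot"][2]-np.pi; h=np.array([np.cos(a),np.sin(a)]); n=np.array([-h[1],h[0]])
F=np.array([.5845,.081]); b=p[:2]+.0105*h; print(np.degrees(a),"fwd foot from thin",(F-b)@h-.1,"left",(F-b)@n)
E
```

```text
t: 9.3
tool_pos: [0.5513, 0.1716, 0.0251]
tcp_rot: [-3.141, -0.003, 1.938]
contact_force: [-2.6, 7.0, 1.5]
finger_gap: 0.26
finger_force: 3.8
t: 9.6
tool_pos: [0.5542, 0.164, 0.025]
tcp_rot: [-3.141, -0.003, 1.938]
contact_force: [-1.8, 7.2, 1.1]
finger_gap: 0.257
finger_force: 3.7
t: 9.7
tool_pos: [0.5549, 0.1622, 0.0251]
tcp_rot: [-3.141, -0.003, 1.938]
contact_force: [-2.7, 6.9, 0.7]
finger_gap: 0.258
finger_force: 3.7
-68.94824711043265 fwd foot from thin -0.02410394938323189 left -0.0015260887657618408
```

```bash
for i in 1; do python3 -m crank '[{"translation":[-0.002,0,0],"spin":0,"claw":0.022}]' | sed -n 2,4p
python3 -m crank '[{"translation":[-0.002,0,0],"spin":0,"claw":0.022}]' | sed -n 2,4p
python3 -m crank '[{"translation":[-0.0015,0,0],"spin":0,"claw":0.022}]'| sed -n 2,4p; done
```

```text
tool_pos: [0.5556, 0.1603, 0.0251]
tcp_rot: [-3.141, -0.003, 1.938]
contact_force: [-2.7, 6.7, 1.3]
tool_pos: [0.5559, 0.1594, 0.025]
tcp_rot: [-3.141, -0.005, 1.937]
contact_force: [-5.3, 14.9, 2.8]
tool_pos: [0.5561, 0.1591, 0.0251]
tcp_rot: [-3.141, -0.006, 1.936]
contact_force: [-5.8, 19.4, 2.9]
```

The wedge is jammed at about 20 N with the thin edge about 28 mm past the foot, as expected. Next: back off, rise and check.

```bash
python3 -m crank '[{"translation":[0.005,0,0],"spin":0,"claw":0.022},{"translation":[0.02,0,0],"spin":0,"claw":0.022},{"translation":[0.025,0,-0.01],"spin":0,"claw":0.022},{"translation":[0,0,-0.045],"spin":0,"claw":0},{"translation":[0,0,-0.045],"spin":0,"claw":0}]' 
python3 -m crank '[{"translation":[0.045,0,-0.01],"spin":0,"claw":0},{"translation":[0.045,0,0],"spin":0,"claw":0},{"translation":[0.045,0,0],"spin":0,"claw":0},{"translation":[0,0,0],"spin":0,"claw":0}]' 
python3 - <<'E'
from w import *
F=np.array([.5845,.081])
for k,g in (("top",(305,168.5)),("scene",(356.6,200.5))):
    c=imaging.camera(k); hsv=cv2.cvtColor(c["img"],cv2.COLOR_RGB2HSV)
    m=(((hsv[...,0]<8)|(hsv[...,0]>172))&(hsv[...,1]>90)).astype(np.uint8)
    x,y=map(round,g); z=np.zeros_like(m); z[y-8:y+9,x-8:x+9]=m[y-8:y+9,x-8:x+9]
    yy,xx=np.nonzero(z); w=hsv[yy,xx,1].astype(float); u=(xx*w).sum()/w.sum(),(yy*w).sum()/w.sum()
    print("dot",u,len(xx),cast(c,[u],.072),"expected px",proj(c,[.5845,.081,.072]))
cv2.imwrite("pics/c.png",np.vstack([cv2.resize(imaging.camera(k)["img"][y:y+100,x:x+160],(480,300),interpolation=cv2.INTER_CUBIC) for k,x,y in(("top",230,110),("scene",290,150))])[:,:,::-1])
E
```

```text
t: 10.5
tool_pos: [0.5377, 0.2021, 0.1243]
tcp_rot: [-3.137, 0.0, 1.941]
contact_force: [0.7, -0.0, 0.8]
finger_gap: -0.002
finger_force: 0.0
t: 10.9
tool_pos: [0.4894, 0.3323, 0.1356]
tcp_rot: [3.14, -0.002, 1.944]
contact_force: [-0.7, -0.1, 0.0]
finger_gap: 0.002
finger_force: 0.0
dot (np.float64(306.0975061783869), np.float64(167.06627724106943)) 22 [[0.5844 0.0816 0.072 ]] expected px [[306.2572 167.0344]]
dot (np.float64(356.3272841051314), np.float64(201.9424280350438)) 17 [[0.5843 0.0796 0.072 ]] expected px [[356.6938 201.7475]]
```

View pics/c.png

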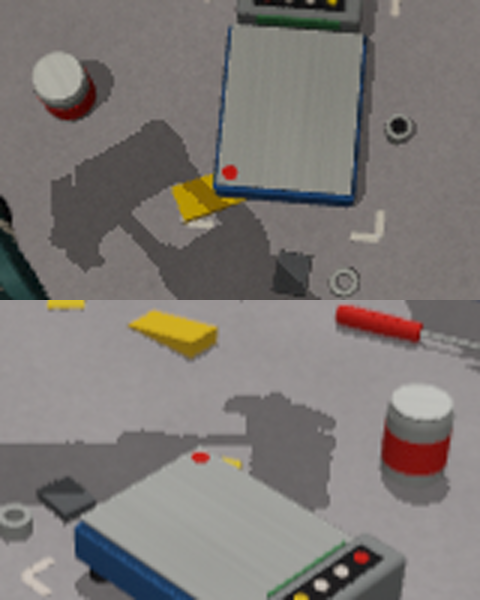

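The scale is level: the dot, at (306.1,167.1) in the top view, is within 0.4 px of its level prediction in both views. The wedge stays in place. Next: press the dot.

```bash
python3 -m crank '[{"translation":[-0.045,0,0],"spin":0,"claw":0},{"translation":[-0.045,0,0],"spin":0,"claw":0},{"translation":[-0.045,-0.003,0],"spin":0,"claw":0},{"translation":[-0.045,0,0],"spin":0,"claw":0},{"translation":[-0.045,0,0],"spin":0,"claw":0}]' >/dev/null
python3 -m crank '[{"translation":[-0.044,0,0],"spin":0,"claw":0},{"translation":[0,0,0.02],"spin":0,"claw":0},{"translation":[0,0,0.015],"spin":0,"claw":0},{"translation":[0,0,0],"spin":0,"claw":0}]'
```

```text
t: 12.0
tool_pos: [0.5821, 0.0748, 0.0966]
tcp_rot: [-3.135, -0.002, 1.937]
contact_force: [-1.1, 0.1, 0.7]
finger_gap: 0.001
finger_force: 0.0
```

```bash
python3 -m crank '[{"translation":[0.005,0.0045,0],"spin":0,"claw":0},{"translation":[0,0,0.002],"spin":0,"claw":0},{"translation":[0,0,0.002],"spin":0,"claw":0}]'
python3 -m crank '[{"translation":[0,0,0.0015],"spin":0,"claw":0}]'
python3 -m crank '[{"translation":[0,0,0.001],"spin":0,"claw":0}]'
```

```text
t: 12.3
tool_pos: [0.5879, 0.0836, 0.0968]
tcp_rot: [3.14, 0.0, 1.941]
contact_force: [-0.3, -0.2, -0.5]
finger_gap: 0.001
finger_force: 0.0
t: 12.4
tool_pos: [0.5875, 0.0833, 0.0949]
tcp_rot: [3.141, 0.0, 1.94]
contact_force: [0.2, 0.4, -0.6]
finger_gap: -0.002
finger_force: 0.0
t: 12.5
tool_pos: [0.5873, 0.083, 0.0937]
tcp_rot: [3.141, 0.0, 1.94]
contact_force: [0.2, -0.4, -0.4]
finger_gap: -0.001
finger_force: 0.0
```

```bash
python3 -m crank '[{"translation":[-0.001,-0.003,0.001],"spin":0,"claw":0},{"translation":[0,0,0.001],"spin":0,"claw":0}]'|sed -n 2,4p
python3 -m crank '[{"translation":[0,0,0.001],"spin":0,"claw":0}]'|sed -n 2,4p
python3 -m crank '[{"translation":[0,0,0.001],"spin":0,"claw":0}]'|sed -n 2,4p
python3 -m crank '[{"translation":[0,0,0.0005],"spin":0,"claw":0}]'|sed -n 2,4p
```

```text
tool_pos: [0.5844, 0.0803, 0.0914]
tcp_rot: [-3.141, -0.0, 1.939]
contact_force: [-0.3, -0.3, 0.1]
tool_pos: [0.5847, 0.0804, 0.0908]
tcp_rot: [-3.141, -0.0, 1.939]
contact_force: [-3.1, -0.7, 7.1]
tool_pos: [0.5847, 0.0804, 0.0907]
tcp_rot: [-3.141, -0.0, 1.939]
contact_force: [-6.1, 0.4, 13.1]
tool_pos: [0.5847, 0.0804, 0.0907]
tcp_rot: [-3.141, -0.0, 1.939]
contact_force: [-5.9, -1.6, 13.5]
```

```bash
python3 -m crank '[{"translation":[0,0,0.001],"spin":0,"claw":0},{"translation":[0,0,0],"spin":0,"claw":0},{"translation":[0,0,0],"spin":0,"claw":0},{"translation":[0,0,0],"spin":0,"claw":0},{"translation":[0,0,0],"spin":0,"claw":0}]'|sed -n 2,4p
python3 -m crank '[{"translation":[0,0,-0.006],"spin":0,"claw":0},{"translation":[0,0,-0.03],"spin":0,"claw":0},{"translation":[0,0,-0.045],"spin":0,"claw":0},{"translation":[0,0,-0.045],"spin":0,"claw":0},{"translation":[0.04,0,-0.02],"spin":0,"claw":0}]'
python3 -m crank '[{"translation":[0.045,0,0],"spin":0,"claw":0},{"translation":[0.045,0,0],"spin":0,"claw":0},{"translation":[0.045,0,0],"spin":0,"claw":0},{"translation":[0.045,0,0],"spin":0,"claw":0},{"translation":[0,0,0],"spin":0,"claw":0}]'
python3 - <<'E'
from w import *
for k,g in (("top",(305,168.5)),("scene",(356.6,200.5))):
    c=imaging.camera(k); hsv=cv2.cvtColor(c["img"],cv2.COLOR_RGB2HSV)
    m=(((hsv[...,0]<8)|(hsv[...,0]>172))&(hsv[...,1]>90)).astype(np.uint8)
    x,y=map(round,g); z=np.zeros_like(m); z[y-8:y+9,x-8:x+9]=m[y-8:y+9,x-8:x+9]
    yy,xx=np.nonzero(z); w=hsv[yy,xx,1].astype(float); print("dot",(xx*w).sum()/w.sum(),(yy*w).sum()/w.sum())
    for q in blobs(c,(22,120,60),(34,255,255),10): print(cen(q))
E
```

```text
tool_pos: [0.5847, 0.0804, 0.0906]
tcp_rot: [-3.141, -0.0, 1.939]
contact_force: [-7.6, -1.1, 16.7]
t: 14.0
tool_pos: [0.5744, 0.1155, 0.2395]
tcp_rot: [3.133, 0.004, 1.934]
contact_force: [0.7, 1.7, 0.9]
finger_gap: -0.001
finger_force: 0.0
t: 14.5
tool_pos: [0.5036, 0.2902, 0.234]
tcp_rot: [3.141, -0.002, 1.944]
contact_force: [0.2, -0.6, 0.4]
finger_gap: 0.003
finger_force: 0.0
dot 306.10421386497507 167.07589487992752
[ 83.4304 394.877 ]
[190.9474 233.6712]
[119.7862 225.5276]
[296.0173 175.3711]
dot 356.3583655438984 202.142186637217
[389.8642 249.1728]
[348.4782 160.4136]
[376.1206 141.5887]
[311.5 143. ]
[415.0683 102.7964]
```

The dot reads the same as before the press, so the scale is still level. The other wedges have not moved.

```bash
python3 -c "
from cell import manip; print(manip.close_job())"
```

```text
the job is handed in; nothing more can be done
None
```

The yellow wedge is jammed under the short foot (about 20 N at the last push) and the scale is level; the red dot held firm under a press of about 17 N, the arm is clear of everything, and the job was handed in at about 15 s.

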